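# Shut the polisher and start it at its round switch

### The job

Gently push the open lid of the grey pin polisher down until it is fully shut, then start the machine: press the round cap among the three switches on the wooden board down lightly with the fingertips (half way or more), and let it spring back up. Do not start it while the lid is still open, do not throw the lid further open, leave the square and bar-shaped switches alone, do not lift or shove any switch box, and leave the other things on the bench where they are.

Things in the scene. Friction and masses are not known exactly. Their poses are not given: they have to be found in the camera images.
- lid (a joint): opening angle of the polisher's aluminium lid in rad: 0 = fully shut (lying level on the rim), 1.4 = its stop; starts half open, 0.7 to 1.1. The hinge is stiff, so the lid stays where it is left; about 1 to 2 N at its front edge pushes it down.
- lid_hinge (a point): middle of the lid's hinge line, on the far top edge of the polisher (a fixed grey box 210 x 200 mm, 115 mm high, with an open steel tub; the hinge is 115 mm above the table and 108 mm behind the box's centre). x axis: level, from the front of the machine towards its back; y: along the hinge; z: up. It does not move with the lid.
- lid_front (a point): middle of the front edge of the lid, on its upper (outer) face: 203 mm from the hinge line and 8 mm above the lid's under face (the hinge line lies in the under face). The lid is an aluminium plate 200 x 200 x 8 mm; a flat tab, 70 mm wide and 4 mm thick, runs 20 mm on from this edge. x: along the lid towards the hinge; z: out of the upper face.
- round_top (a point): centre of the top of the round cap (42 mm across, slightly domed), 63 mm above the table when up; moves with the cap. z: up.
- round (a joint): push travel of the round cap in m: 0 = up, 0.010 = against its stop. A light spring pushes it back up: about 1.2 N to start, 5.2 N at the stop. This is the switch of the polisher.
- square (a joint): push travel of the square cap in m: 0 = up, 0.010 = against its stop. A light spring pushes it back up: about 1.2 N to start, 5.2 N at the stop. Leave alone.
- bar (a joint): push travel of the bar-shaped cap in m: 0 = up, 0.010 = against its stop. A light spring pushes it back up: about 1.2 N to start, 5.2 N at the stop. Leave alone.
- pod_round: a loose grey bench switch box, 70 x 70 mm and 34 mm high, about 0.7 kg, standing on the board; origin at the centre of its underside. Its black push cap is centred on top and stands 17 mm above the box. The one with the round cap, 42 mm across.
- pod_square: a loose grey bench switch box, 70 x 70 mm and 34 mm high, about 0.7 kg, standing on the board; origin at the centre of its underside. Its black push cap is centred on top and stands 17 mm above the box. The one with the square cap, 38 x 38 mm.
- pod_bar: a loose grey bench switch box, 70 x 70 mm and 34 mm high, about 0.7 kg, standing on the board; origin at the centre of its underside. Its black push cap is centred on top and stands 17 mm above the box. The one with the bar-shaped cap, 52 x 18 mm.
- board: the fixed light wooden board, 260 (x) x 380 (y) mm, 12 mm thick, origin at the centre of its underside. The three switch boxes stand in a row along its y, about 125 mm apart, in any order, on the half nearer the robot. Board and polisher stand side by side, either one on the left.
- cup: silver cup, 64 mm across, 62 mm high, loose on the far half of the board; origin under its centre. Leave alone.
- cube: steel doming cube, 45 mm, loose on the far half of the board; origin under its centre. Leave alone.
- stake: small upright dark steel stake, 26 mm across, 53 mm high, loose between two of the switch boxes; origin under its centre. Leave alone.
- spool: small brass spool, 30 mm across, 30 mm high, loose between the other two switch boxes; origin under its centre. Leave alone.
- hammer: small hammer, 160 mm long, lying loose on the far half of the board. Leave alone.
- jar: amber glass jar with steel cap, 56 mm across, 60 mm high, loose on the table at the back; origin under its centre. Leave alone.
- bangle: silver bangle, 68 mm across, 14 mm high, lying loose on the table at the back; origin under its centre. Leave alone.
Not all that is in view belongs to the job. Leave any pink look-alike of the pod_square alone.

How it is judged:
On the way, in this order (a step that is already met when the one before it is completed fails the run):
1. the lid is fully shut (value of joint lid below 0.05 rad), for 0.2 s.
2. the round cap is pressed at least half way down, by the fingers (value of joint round above 0.005 m and contact force between the fingers and round above 0.3 N), for 0.05 s.
3. the round cap has sprung back up (value of joint round below 0.002 m), for 0.2 s.
At the end, for the whole second after the job is handed in: the lid is shut to within 0.05 rad (10 mm at its front edge), all three caps are up (within 2 mm), the switch boxes are within 15 mm and the other loose things within 20 mm of where they started (value of joint lid below 0.05 rad and value of joint each of round, square, bar below 0.002 m and distance of each of pod_round, pod_square, pod_bar from where it was at the start of the episode below 0.015 m and distance of each of cup, cube, stake, spool, hammer, jar, bangle from where it was at the start of the episode below 0.02 m); the robot touches nothing.
It fails at once if the round switch is pressed (over 4 mm) while the lid is open by more than 0.08 rad (value of joint round above 0.004 m and value of joint lid above 0.08 rad).
It fails at once if the square or the bar-shaped switch is pressed (over 2.5 mm) or its box pushed with more than 2 N (value of joint any of square, bar above 0.0025 m or contact force between any of the fingers, the arm and pod_square above 2 N or contact force between any of the fingers, the arm and pod_bar above 2 N).
It fails at once if a switch box is lifted or shoved (moved over 15 mm, or raised over 6 mm), or another thing on the bench is moved by more than 20 mm (distance of any of cup, cube, stake, spool, hammer, jar, bangle from where it was at the start of the episode above 0.02 m or distance of any of pod_round, pod_square, pod_bar from where it was at the start of the episode above 0.015 m or height (world z) of any of pod_round, pod_square, pod_bar above 0.018 m).
It fails at once if the lid is raised beyond 1.2 rad, or slammed (faster than 3 rad/s) (value of joint lid above 1.2 rad or velocity of joint lid below -3 rad/s).
It fails at once if the round switch is pressed with more than 30 N, or the lid with more than 40 N (contact force between any of the fingers, the arm and pod_round above 30 N or contact force between any of the fingers, the arm and lid above 40 N).
It also fails if it takes over 48 s, if anything falls off the work surface, if the arm or the gripper's body presses on something with over 40 N, if the wrist force passes 120 N, or if a joint passes its speed limit or range.

### The arm

A 7-joint arm with a two-finger parallel gripper is mounted at the origin on the work surface. World frame = base frame: x ahead of the robot, y to its left, z up, the work surface at z = 0. Lengths are in m, angles in rad, forces in N, time in s.
With the tool pointing down it reaches from about 0.4 to 0.85 m from the base axis. Payload 10.4 kg.
Tool frame: the origin (TCP) lies between the finger pads; the fingertips stand 14 mm ahead of it and the grasp point (between the pads) lies 5 mm behind it; z points along the fingers, y is the direction in which the jaws open and shut (so a half turn about z gives the same grasp; the last joint's range is limited). The gripper opens to 87 mm and grips with 3 to 60 N. Pads are 19 mm wide; open, the fingers measure 117 mm over their backs; the gripper's body (75 mm by 190 mm) begins 51 mm behind the grasp point.
Start: joints at [1.262, 0.332, -0.065, 1.46, 0.022, 1.35, -0.088], TCP at [0.176, -0.6, 0.21] pointing down, gripper open.
Joint ranges: [-2.6, 2.6], [-0.5, 2.12], [-1.47, 1.34], [0.16, 2.42], [-1.27, 4.41], [0.06, 2.06], [-2.6, 2.6]. Speed limits (rad/s): [2.22, 2.22, 2.79, 2.79, 3.14, 3.14, 3.14].

### API

Orientations are given as a unit quaternion [x, y, z, w].
In Python, from bench import readout, camera, calibration, order gives the robot as it stands.
- The arm moves only by the tool apply_moves, never from a script. Its argument "deltas" is a list of rows, each an object with "translation": the shift along the world's x, y, z in m, a list of three; "turn": the turn, a rotation vector about the world's x, y, z in rad, a list of three; "hand": the finger opening in m, from 0 to 0.087. A call has 1 to 5 rows; each row shifts and turns the pose as measured when the row begins; what a row does not reach is not made up. A row lasts 1/10 s, in which the tool goes at most 50 mm and 8.59 degrees, less where a joint would pass 70% of its speed; a pose out of reach is approached as far as the arm can. A call with a gripper value outside its range is refused whole. The fingers move at their own pace and stop on an object; "newtons" is the grip in N (left out, the last holds). Time passes only in rows, so rows that do not move let the fingers close. It gives the time, the measured TCP pose, the force and the opening at its end, in the units of the state.
- readout.read_state(): the state, without advancing time (a new reading comes with each control period).
- camera(name): name is "side" or "top"; returns the picture (420x560x3 uint8, red, green, blue); there is no depth.
- calibration(name): a dict with "fx", "fy", "cx", "cy" (pixels), "extrinsics" (4x4, takes a point from world to camera coordinates). Camera axes: x right, y down, z forward; pixel columns grow to the right and rows downward; lengths in m; the calibration is good to about 2 mm. A picture is of the moment at which its call begins. calibration takes no time and is no camera call.
- order.close_job(): hands the job in, once; it reports no verdict.
The state is a dict: "time": time; "joint_positions": joint angles; "joint_vel": joint speeds; "joint_torque": joint torques, N m; "ee_pos": TCP position; "eef_rot": TCP orientation; "ft_force": force on the tool from outside, world axes, zero at the start; "torque": the same for the moment, N m; "width": finger opening in m.
Only numpy, scipy, OpenCV 4.12 (cv2) and the standard library are available. Lean on these libraries where they do the work, as an engineer would, in place of code of your own. Each camera call takes 0.05 s, during which the arm holds its last target. There are 200 camera calls.

## Working session

There is one attempt and no reset: what is moved stays moved. The work goes in short steps, Python scripts to look and compute and a tool call to move; the robot and the scene stay as the last step left them, time stands still between calls to the robot, and variables do not carry over. Pictures are saved under pics/ and viewed, about 8 in all and at most 12, crops included, and the job is handed in when it is done.

Besides the shell and the picture viewer there is one more tool, called after "Call:" as name(argument=value, ...) on one line, values as JSON. apply_moves: Moves the arm, as the interface text tells. Its arguments: {"type":"object","properties":{"deltas":{"type":"array","items":{"type":"object","properties":{"translation":{"type":"array","items":{"type":"number"}},"turn":{"type":"array","items":{"type":"number"}},"hand":{"type":"number"}}}},"newtons":{"type":"number"}},"required":["deltas"]}

```bash
mkdir -p pics; python3 - <<'E'
from bench import readout,camera,calibration
import cv2,numpy as np
print(readout.read_state())
for n in("top","side"):
    cv2.imwrite(f"pics/{n}0.png",cv2.cvtColor(camera(n),cv2.COLOR_RGB2BGR))
    c=calibration(n);print(n,c["fx"],c["fy"],c["cx"],c["cy"]);print(np.round(c["extrinsics"],4))
E
```

```text
{'time': 0.0, 'joint_positions': array([ 1.2623726 ,  0.3328951 , -0.06468882,  1.46096245,  0.02160618,
        1.34989349, -0.08851189]), 'joint_vel': array([-3.05250440e-04,  1.38959510e-04,  5.01687001e-05, -9.43318869e-04,
        3.18057825e-04, -1.68654252e-03,  1.02573815e-03]), 'joint_torque': array([ 2.30604437e-04, -6.23251891e+01,  2.49871990e-02, -3.89905787e+01,
       -6.13515987e-02,  3.93851101e-02,  8.44989768e-05]), 'ee_pos': array([ 0.17608469, -0.59924988,  0.20882933]), 'eef_rot': array([ 9.89805180e-01,  1.42426021e-01, -1.42456378e-04, -7.17355862e-04]), 'ft_force': array([ 0.48397803,  0.50112847, -1.04863598]), 'torque': array([ 0.02121267, -0.06560256, -0.0036874 ]), 'width': 0.08714564673393652}
top 414.9011707441287 414.9011707441287 286.17502529593094 208.1868998620577
[[-0.0074 -0.9999  0.0112  0.0167]
 [-0.9954  0.0063 -0.0953  0.5757]
 [ 0.0952 -0.0119 -0.9954  0.8907]
 [ 0.      0.      0.      1.    ]]
side 524.739201454375 524.739201454375 272.76404268743534 200.87281304763584
[[-9.8910e-01 -1.4720e-01 -9.0000e-04  5.6800e-01]
 [-9.9300e-02  6.7190e-01 -7.3390e-01  1.3520e-01]
 [ 1.0870e-01 -7.2590e-01 -6.7920e-01  1.3302e+00]
 [ 0.0000e+00  0.0000e+00  0.0000e+00  1.0000e+00]]
```

View pics/top0.png

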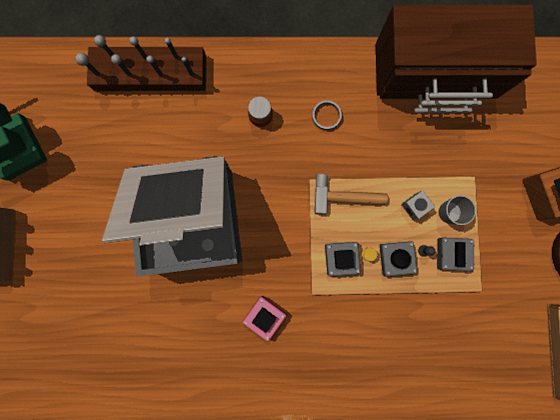

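View pics/side0.png

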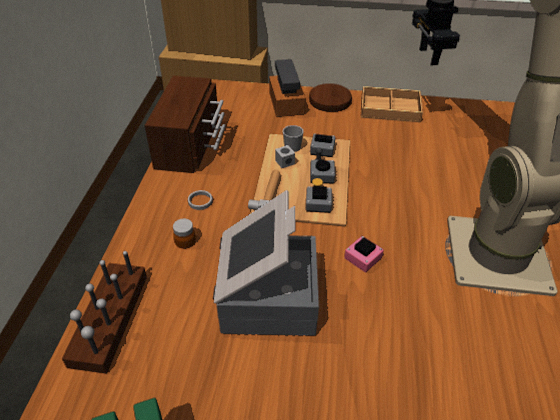

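Top view: polisher on the left (lid front edge from about (105,240) to (228,228), tab near (190,236)). The switches are square at (344,260), round at (399,259) and bar at (460,255), with a pink look-alike at (265,318). The middle box has the round cap. I'll enlarge it to confirm and look at the lid corners.

```bash
cat > h.py <<'E'
import numpy as np,cv2
from bench import calibration,camera,readout
def ray(n,u,v):
    c=calibration(n);E=c["extrinsics"];R,t=E[:3,:3],E[:3,3]
    d=R.T@np.array([(u-c["cx"])/c["fx"],(v-c["cy"])/c["fy"],1]);return -R.T@t,d
def plane(n,u,v,z):
    o,d=ray(n,u,v);return o+d*(z-o[2])/d[2]
def proj(n,p):
    c=calibration(n);E=c["extrinsics"];q=E[:3,:3]@p+E[:3,3]
    return c["fx"]*q[0]/q[2]+c["cx"],c["fy"]*q[1]/q[2]+c["cy"]
def tri(a,b):
    o1,d1=ray("top",*a);o2,d2=ray("side",*b)
    s=np.linalg.lstsq(np.c_[d1,-d2],o2-o1,rcond=None)[0]
    p,q=o1+s[0]*d1,o2+s[1]*d2;return (p+q)/2,np.linalg.norm(p-q)
E
python3 - <<'E'
from h import *
t=cv2.imread("pics/top0.png");s=cv2.imread("pics/side0.png")
a=cv2.resize(t[145:285,95:255],None,fx=2.5,fy=2.5)
b=cv2.resize(s[185:335,205:325],None,fx=2.5,fy=2.5)
c=cv2.resize(t[225:285,315:485],None,fx=4,fy=4)
im=np.zeros((600,700,3),np.uint8)
im[:350,:400]=a;im[:375,400:]=b;im[375:600,:680]=c[:225]
cv2.imwrite("pics/crop1.png",im)
# round cap: dark blob
g=t.max(2)
m=(g<38).astype(np.uint8)
n,l,st,ce=cv2.connectedComponentsWithStats(m[225:285,315:485])
for i in range(1,n):
    if st[i,4]>60:print(st[i],ce[i]+[315,225],plane("top",*(ce[i]+[315,225]),.063))
E
```

```text
[140  17  11  25 248] [459.53629032 253.98790323] [ 0.47282309 -0.35259808  0.063     ]
[ 19  25  21  19 347] [343.98847262 259.07492795] [ 0.46401962 -0.10770384  0.063     ]
[ 76  24  20  20 310] [400.44193548 258.52580645] [ 0.46425612 -0.22695414  0.063     ]
```

View pics/crop1.png

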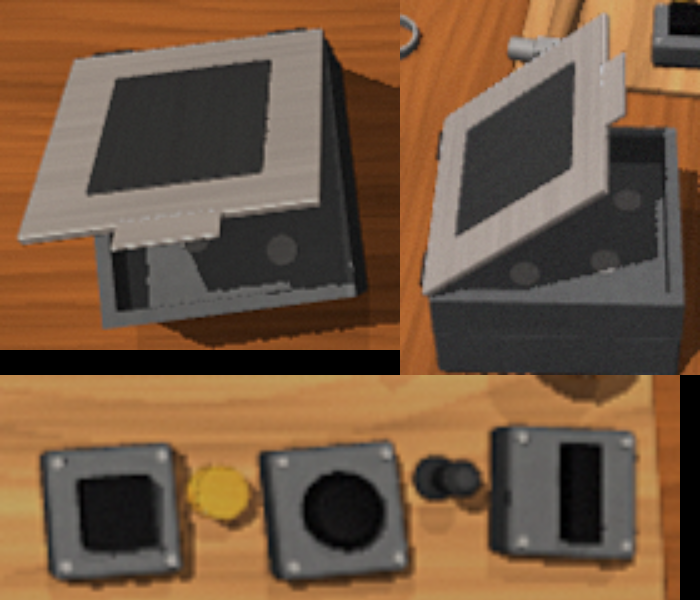

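The crop confirms the middle box has the round cap (top view (400.5,258.5)); left is square, right is bar, and the spool and stake sit between them. Next, the lid corners by triangulation.

```bash
python3 - <<'E'
from h import *
P={}
for k,a,b in [("HL",(125,169),(216.2,301.8)),("HR",(223.8,157),(223,231)),("FR",(223,226.2),(287,191)),("FL",(103,241),(287.8,261)),("TR",(182.2,242),(294.5,208)),("TL",(140.2,245),(294.5,232))]:
    p,e=tri(a,b);P[k]=p;print(k,np.round(p,4),round(e,4))
H=(P["HL"]+P["HR"])/2;F=(P["FL"]+P["FR"])/2;d=F-H
print(H,F,np.linalg.norm(d),"angle",np.arctan2(d[2],np.hypot(*d[:2])),"yaw",np.arctan2(d[1],d[0]),np.linalg.norm(P["FL"]-P["FR"]))
for q in((137,276),(237,263)):print("boxfront",plane("top",*q,.115))
E
```

```text
HL [0.6443 0.3342 0.1222] 0.0056
HR [0.6703 0.1379 0.1243] 0.0004
FR [0.525  0.1205 0.2524] 0.0002
FL [0.5001 0.317  0.2536] 0.0034
TR [0.5004 0.1845 0.2655] 0.0027
TL [0.4943 0.2519 0.2656] 0.0009
[0.65730438 0.23601823 0.1232507 ] [0.51259366 0.21871964 0.25300352] 0.19513130258646688 angle 0.7274286400899878 yaw -3.022618120529564 0.19808699809100883
boxfront [0.43560876 0.30751168 0.115     ]
boxfront [0.45939183 0.11166282 0.115     ]
```

Triangulation agrees with the given sizes (front edge 0.198 m, lid length 0.195 m, hinge height right); lid angle ≈0.72 rad. Plan: closed fingers, press straight down at about (0.523, 0.220), then the cap at (0.464, -0.227).

Call:
apply_moves(deltas=[{"translation": [0, 0, 0.05], "turn": [0, 0, 0], "hand": 0}, {"translation": [0.01, 0.02, 0.044], "turn": [0, 0, 0], "hand": 0}, {"translation": [0.03, 0.03, 0.025], "turn": [0, 0, 0], "hand": 0}, {"translation": [0.035, 0.035, 0], "turn": [0, 0, 0], "hand": 0}, {"translation": [0.035, 0.035, 0], "turn": [0, 0, 0], "hand": 0}], newtons=10)

```text
time: 0.6
ee_pos: [0.2808, -0.4777, 0.3276]
eef_rot: [0.991, 0.135, -0.002, -0.004]
ft_force: [1.6, -1.7, -0.2]
width: 0.0549
```

Call:
apply_moves(deltas=[{"translation": [0.035, 0.035, 0], "turn": [0, 0, 0], "hand": 0}, {"translation": [0.035, 0.035, 0], "turn": [0, 0, 0], "hand": 0}, {"translation": [0.035, 0.035, 0], "turn": [0, 0, 0], "hand": 0}, {"translation": [0.02, 0.045, 0], "turn": [0, 0, 0], "hand": 0}, {"translation": [0.02, 0.045, 0], "turn": [0, 0, 0], "hand": 0}])

```text
time: 1.1
ee_pos: [0.4276, -0.2788, 0.3266]
eef_rot: [0.991, 0.135, -0.003, -0.004]
ft_force: [0.6, 0.3, -0.1]
width: 0.0148
```

Call:
apply_moves(deltas=[{"translation": [0.01, 0.048, 0], "turn": [0, 0, 0], "hand": 0}, {"translation": [0.01, 0.048, 0], "turn": [0, 0, 0], "hand": 0}, {"translation": [0.01, 0.048, 0], "turn": [0, 0, 0], "hand": 0}, {"translation": [0.01, 0.048, 0], "turn": [0, 0, 0], "hand": 0}, {"translation": [0.01, 0.048, 0], "turn": [0, 0, 0], "hand": 0}])

```text
time: 1.6
ee_pos: [0.477, -0.034, 0.3249]
eef_rot: [0.991, 0.136, -0.004, -0.005]
ft_force: [0.8, 0.5, -0.7]
width: 0.0005
```

Call:
apply_moves(deltas=[{"translation": [0.01, 0.048, 0], "turn": [0, 0, 0], "hand": 0}, {"translation": [0.01, 0.048, 0], "turn": [0, 0, 0], "hand": 0}, {"translation": [0.01, 0.048, 0], "turn": [0, 0, 0], "hand": 0}, {"translation": [0.01, 0.048, 0], "turn": [0, 0, 0], "hand": 0}, {"translation": [0.005, 0.04, 0], "turn": [0, 0, 0], "hand": 0}])

```text
time: 2.1
ee_pos: [0.5207, 0.2044, 0.3244]
eef_rot: [0.991, 0.135, -0.003, -0.004]
ft_force: [1.1, -0.3, -0.2]
width: 0.0006
```

Call:
apply_moves(deltas=[{"translation": [0, 0.012, 0], "turn": [0, 0, 0], "hand": 0}, {"translation": [0, 0, -0.025], "turn": [0, 0, 0], "hand": 0}, {"translation": [0, 0, -0.02], "turn": [0, 0, 0], "hand": 0}, {"translation": [0, 0, -0.012], "turn": [0, 0, 0], "hand": 0}, {"translation": [0, 0, -0.01], "turn": [0, 0, 0], "hand": 0}])

```text
time: 2.6
ee_pos: [0.5183, 0.226, 0.2544]
eef_rot: [0.99, 0.141, -0.004, -0.006]
ft_force: [0.4, -0.1, -0.2]
width: 0.0007
```

Call:
apply_moves(deltas=[{"translation": [0, 0, -0.01], "turn": [0, 0, 0], "hand": 0}, {"translation": [0, 0, -0.01], "turn": [0, 0, 0], "hand": 0}, {"translation": [0, 0, -0.01], "turn": [0, 0, 0], "hand": 0}, {"translation": [0, 0, -0.01], "turn": [0, 0, 0], "hand": 0}, {"translation": [0, 0, -0.01], "turn": [0, 0, 0], "hand": 0}])

```text
time: 3.1
ee_pos: [0.5194, 0.2252, 0.2021]
eef_rot: [0.99, 0.14, -0.003, -0.006]
ft_force: [0.2, 0.0, 1.7]
width: 0.0006
```

Call:
apply_moves(deltas=[{"translation": [0, 0, -0.01], "turn": [0, 0, 0], "hand": 0}, {"translation": [0, 0, -0.01], "turn": [0, 0, 0], "hand": 0}, {"translation": [0, 0, -0.01], "turn": [0, 0, 0], "hand": 0}, {"translation": [0, 0, -0.01], "turn": [0, 0, 0], "hand": 0}, {"translation": [0, 0, -0.01], "turn": [0, 0, 0], "hand": 0}])

```text
time: 3.6
ee_pos: [0.5193, 0.2251, 0.1477]
eef_rot: [0.99, 0.14, -0.003, -0.006]
ft_force: [-0.1, -0.6, 1.4]
width: 0.0005
```

Call:
apply_moves(deltas=[{"translation": [0, 0, -0.004], "turn": [0, 0, 0], "hand": 0}, {"translation": [0, 0, -0.004], "turn": [0, 0, 0], "hand": 0}, {"translation": [0, 0, -0.003], "turn": [0, 0, 0], "hand": 0}])

```text
time: 3.9
ee_pos: [0.5186, 0.225, 0.1344]
eef_rot: [0.99, 0.14, -0.004, -0.006]
ft_force: [0.1, 0.1, 1.7]
width: 0.0008
```

Call:
apply_moves(deltas=[{"translation": [0, 0, -0.002], "turn": [0, 0, 0], "hand": 0}, {"translation": [0, 0, -0.001], "turn": [0, 0, 0], "hand": 0}])

```text
time: 4.1
ee_pos: [0.5187, 0.2251, 0.1312]
eef_rot: [0.99, 0.14, -0.004, -0.006]
ft_force: [-1.0, 0.5, 0.8]
width: 0.0004
```

Call:
apply_moves(deltas=[{"translation": [0, 0, -0.002], "turn": [0, 0, 0], "hand": 0}, {"translation": [0, 0, -0.001], "turn": [0, 0, 0], "hand": 0}])

```text
time: 4.3
ee_pos: [0.519, 0.2252, 0.1284]
eef_rot: [0.99, 0.14, -0.004, -0.006]
ft_force: [-0.3, -0.4, 1.0]
width: 0.0005
```

Tip height is lower than expected for a shut lid with no stop felt yet, so I'll look.

```bash
python3 - <<'E'
from h import *
s=cv2.cvtColor(camera("side"),cv2.COLOR_RGB2BGR);t=cv2.cvtColor(camera("top"),cv2.COLOR_RGB2BGR)
a=cv2.resize(s[130:340,190:370],None,fx=2.2,fy=2.2);b=cv2.resize(t[130:300,90:270],None,fx=2.2,fy=2.2)
im=np.zeros((470,800,3),np.uint8);im[:a.shape[0],:a.shape[1]]=a;im[:b.shape[0],400:400+b.shape[1]]=b
cv2.imwrite("pics/c2.png",im);S=readout.read_state();print(S["ee_pos"],S["ft_force"])
E
```

```text
[0.51897034 0.22511714 0.12839491] [ 0.1499229   0.74710123 -0.12153309]
```

View pics/c2.png

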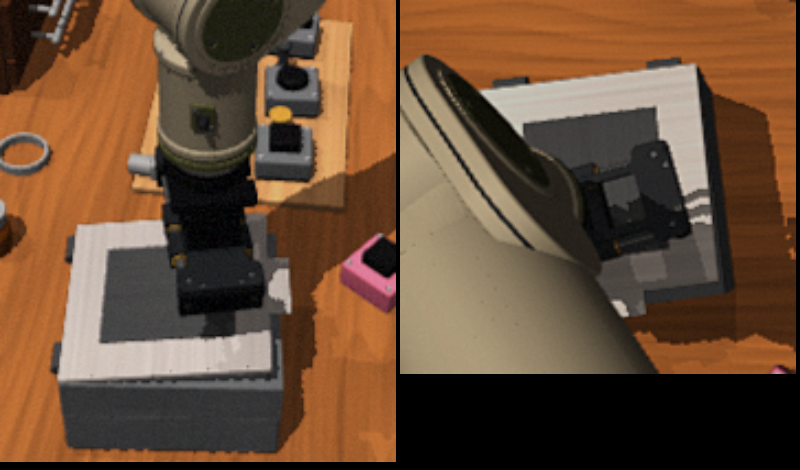

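The lid looks nearly shut, with a sliver of gap at its front edge. Continue gently until the stop is felt.

Call:
apply_moves(deltas=[{"translation": [0, 0, -0.003], "turn": [0, 0, 0], "hand": 0}, {"translation": [0, 0, -0.002], "turn": [0, 0, 0], "hand": 0}])

```text
time: 4.6
ee_pos: [0.5192, 0.2253, 0.1235]
eef_rot: [0.99, 0.14, -0.003, -0.006]
ft_force: [-0.4, -0.3, 0.9]
width: 0.0003
```

Call:
apply_moves(deltas=[{"translation": [0, 0, -0.002], "turn": [0, 0, 0], "hand": 0}, {"translation": [0, 0, -0.001], "turn": [0, 0, 0], "hand": 0}])

```text
time: 4.8
ee_pos: [0.5191, 0.2252, 0.12]
eef_rot: [0.99, 0.14, -0.004, -0.006]
ft_force: [-0.8, -0.7, 0.6]
width: 0.0007
```

```bash
python3 - <<'E'
from h import *
s=cv2.cvtColor(camera("side"),cv2.COLOR_RGB2BGR)
a=cv2.resize(s[205:345,205:345],None,fx=4,fy=4,interpolation=cv2.INTER_CUBIC)
cv2.imwrite("pics/c3.png",a);S=readout.read_state();print(S["ee_pos"],S["ft_force"])
print(proj("side",S["ee_pos"]-[0,0,.014]),proj("side",S["ee_pos"]))
print([proj("side",np.array(p)) for p in((.456,.212,.123),(.468,.112,.123),(.444,.311,.123),(.444,.311,.115))])
E
```

```text
[0.51902039 0.22518926 0.11991491] [-0.53871342 -0.83204088  1.38701385]
(np.float64(282.52268882129334), np.float64(272.5466156211711)) (np.float64(282.59806292910173), np.float64(268.4209730981432))
[(np.float64(312.1169274978971), np.float64(266.1479362244114)), (np.float64(310.9564388118762), np.float64(232.67803773128912)), (np.float64(313.4825622281477), np.float64(303.8471895300697)), (np.float64(313.28025233184917), np.float64(306.19363332153415))]
```

View pics/c3.png

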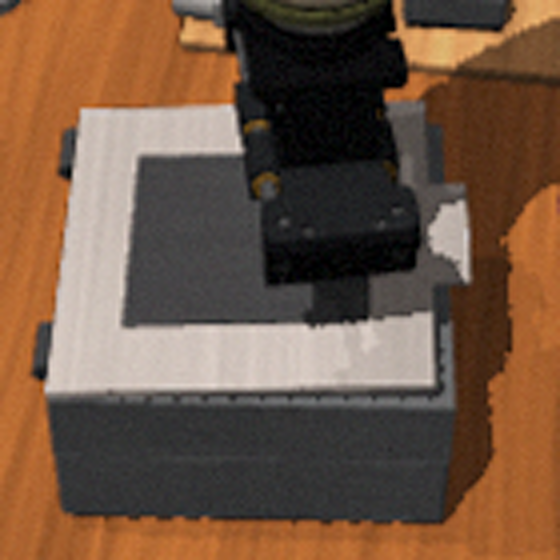

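Call:
apply_moves(deltas=[{"translation": [0, 0, 0.01], "turn": [0, 0, 0], "hand": 0}, {"translation": [0, 0, 0.03], "turn": [0, 0, 0], "hand": 0}, {"translation": [0, 0, 0.045], "turn": [0, 0, 0], "hand": 0}, {"translation": [0, 0, 0.045], "turn": [0, 0, 0], "hand": 0}, {"translation": [0, 0, 0.03], "turn": [0, 0, 0], "hand": 0}])

```text
time: 5.35
ee_pos: [0.5157, 0.2235, 0.2834]
eef_rot: [0.99, 0.141, -0.007, -0.006]
ft_force: [0.9, 0.8, 0.2]
width: 0.0004
```

```bash
python3 - <<'E'
from h import *
s=cv2.cvtColor(camera("side"),cv2.COLOR_RGB2BGR)
a=cv2.resize(s[140:340,185:345],None,fx=3,fy=3,interpolation=cv2.INTER_CUBIC)
cv2.imwrite("pics/c4.png",a);S=readout.read_state();print(S["ee_pos"],S["ft_force"])
print(proj("side",S["ee_pos"]-[0,0,.014]),proj("side",S["ee_pos"]))
E
```

```text
[0.51699113 0.22443078 0.28798215] [-0.50534137  0.31473312  2.59827787]
(np.float64(284.58718215670456), np.float64(217.86015735249254)) (np.float64(284.6900020102515), np.float64(212.7717370170571))
```

View pics/c4.png

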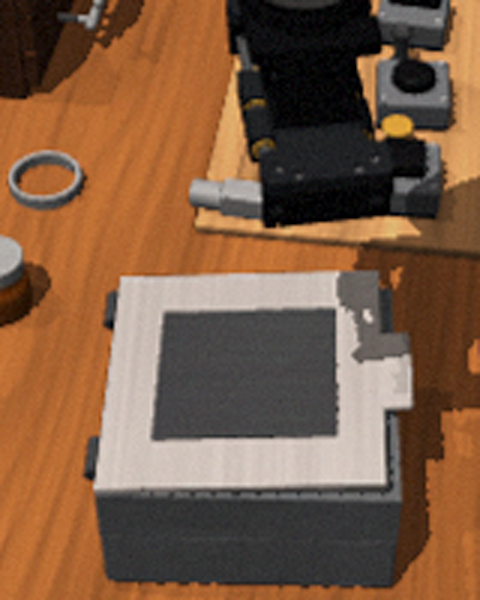

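Lid looks almost or fully shut (front corners within ~2 px of the computed shut place), but no stop was felt and the force reading is noisy (±2 N). I'll press again on the front aluminium rim, where leverage is better, until the force clearly rises.

Call:
apply_moves(deltas=[{"translation": [-0.02, -0.005, -0.03], "turn": [0, 0, 0], "hand": 0}, {"translation": [-0.018, -0.004, -0.04], "turn": [0, 0, 0], "hand": 0}, {"translation": [0, 0, -0.035], "turn": [0, 0, 0], "hand": 0}, {"translation": [0, 0, -0.02], "turn": [0, 0, 0], "hand": 0}, {"translation": [0, 0, -0.01], "turn": [0, 0, 0], "hand": 0}])

```text
time: 5.9
ee_pos: [0.48, 0.2169, 0.1565]
eef_rot: [0.99, 0.141, 0.002, -0.007]
ft_force: [-0.4, -0.3, 0.9]
width: 0.0001
```

Call:
apply_moves(deltas=[{"translation": [0, 0, -0.005], "turn": [0, 0, 0], "hand": 0}, {"translation": [0, 0, -0.003], "turn": [0, 0, 0], "hand": 0}])

```text
time: 6.1
ee_pos: [0.4802, 0.217, 0.1485]
eef_rot: [0.99, 0.141, 0.002, -0.007]
ft_force: [0.1, 0.2, 0.1]
width: 0.0007
```

Call:
apply_moves(deltas=[{"translation": [0, 0, -0.003], "turn": [0, 0, 0], "hand": 0}, {"translation": [0, 0, -0.003], "turn": [0, 0, 0], "hand": 0}])

```text
time: 6.3
ee_pos: [0.4812, 0.2176, 0.1437]
eef_rot: [0.99, 0.141, 0.003, -0.008]
ft_force: [-0.8, -0.7, -0.1]
width: 0.0002
```

Call:
apply_moves(deltas=[{"translation": [0, 0, -0.005], "turn": [0, 0, 0], "hand": 0}, {"translation": [0, 0, -0.005], "turn": [0, 0, 0], "hand": 0}])

```text
time: 6.5
ee_pos: [0.4821, 0.218, 0.1342]
eef_rot: [0.99, 0.141, 0.004, -0.008]
ft_force: [-0.4, -0.2, 1.1]
width: 0.0003
```

Call:
apply_moves(deltas=[{"translation": [0, 0, -0.004], "turn": [0, 0, 0], "hand": 0}, {"translation": [0, 0, -0.003], "turn": [0, 0, 0], "hand": 0}])

```text
time: 6.7
ee_pos: [0.482, 0.218, 0.1264]
eef_rot: [0.99, 0.141, 0.004, -0.008]
ft_force: [0.1, -0.1, -0.1]
width: 0.0007
```

Call:
apply_moves(deltas=[{"translation": [0, 0, -0.003], "turn": [0, 0, 0], "hand": 0}, {"translation": [0, 0, -0.003], "turn": [0, 0, 0], "hand": 0}])

```text
time: 6.9
ee_pos: [0.4819, 0.218, 0.1198]
eef_rot: [0.99, 0.141, 0.004, -0.008]
ft_force: [0.2, 0.4, 1.4]
width: 0.0004
```

Call:
apply_moves(deltas=[{"translation": [0, 0, -0.003], "turn": [0, 0, 0], "hand": 0}])

```text
time: 7.0
ee_pos: [0.4819, 0.218, 0.1166]
eef_rot: [0.99, 0.141, 0.004, -0.008]
ft_force: [-0.8, 0.6, 0.7]
width: 0.0006
```

Call:
apply_moves(deltas=[{"translation": [0, 0, -0.003], "turn": [0, 0, 0], "hand": 0}])

```text
time: 7.1
ee_pos: [0.4819, 0.218, 0.1134]
eef_rot: [0.99, 0.141, 0.004, -0.008]
ft_force: [-0.6, -0.8, 1.1]
width: 0.0004
```

Call:
apply_moves(deltas=[{"translation": [0, 0, -0.003], "turn": [0, 0, 0], "hand": 0}])

```text
time: 7.2
ee_pos: [0.4819, 0.2181, 0.1103]
eef_rot: [0.99, 0.141, 0.004, -0.008]
ft_force: [-5.6, -1.8, 24.0]
width: 0.0006
```

A clear stop: 24 N at TCP z≈0.110. The lid is against the rim, so the closed fingertips end about 26 mm higher than the nominal figure suggests (to watch at the cap). Retreat and check.

Call:
apply_moves(deltas=[{"translation": [0, 0, 0.008], "turn": [0, 0, 0], "hand": 0}, {"translation": [0, 0, 0.03], "turn": [0, 0, 0], "hand": 0}, {"translation": [0, 0, 0.045], "turn": [0, 0, 0], "hand": 0}, {"translation": [0, 0, 0.045], "turn": [0, 0, 0], "hand": 0}, {"translation": [0, -0.048, 0.01], "turn": [0, 0, 0], "hand": 0}])

```text
time: 7.7
ee_pos: [0.4785, 0.1747, 0.2517]
eef_rot: [0.989, 0.146, 0.002, -0.009]
ft_force: [1.1, -0.9, -0.5]
width: 0.0003
```

Call:
apply_moves(deltas=[{"translation": [-0.004, -0.049, 0], "turn": [0, 0, 0], "hand": 0}, {"translation": [-0.004, -0.049, 0], "turn": [0, 0, 0], "hand": 0}, {"translation": [-0.004, -0.049, 0], "turn": [0, 0, 0], "hand": 0}, {"translation": [-0.004, -0.049, 0], "turn": [0, 0, 0], "hand": 0}, {"translation": [-0.004, -0.049, 0], "turn": [0, 0, 0], "hand": 0}])

```text
time: 8.2
ee_pos: [0.4583, -0.0746, 0.2572]
eef_rot: [0.989, 0.149, 0.007, -0.009]
ft_force: [0.7, -0.1, -0.7]
width: 0.0002
```

Call:
apply_moves(deltas=[{"translation": [0, -0.049, 0], "turn": [0, 0, 0], "hand": 0}, {"translation": [0, -0.049, 0], "turn": [0, 0, 0], "hand": 0}, {"translation": [0, -0.03, 0], "turn": [0, 0, 0], "hand": 0}])

```text
time: 8.5
ee_pos: [0.4563, -0.2086, 0.2587]
eef_rot: [0.989, 0.147, 0.008, -0.007]
ft_force: [0.2, 1.2, 0.8]
width: 0.0001
```

```bash
python3 - <<'E'
from h import *
s=cv2.cvtColor(camera("side"),cv2.COLOR_RGB2BGR);t=cv2.cvtColor(camera("top"),cv2.COLOR_RGB2BGR)
a=cv2.resize(s[90:330,200:360],None,fx=2.5,fy=2.5,interpolation=cv2.INTER_CUBIC)
b=cv2.resize(t[130:290,90:250],None,fx=2.5,fy=2.5,interpolation=cv2.INTER_CUBIC)
im=np.zeros((600,800,3),np.uint8);im[:,:400]=a;im[:400,400:]=b
cv2.imwrite("pics/c5.png",im);S=readout.read_state();print(S["ee_pos"],S["ft_force"])
for d in(.018,0,-.014):print("tip?",proj("side",S["ee_pos"]+[0,0,d]))
E
```

```text
[ 0.4560739  -0.20969999  0.25825505] [-0.12119995  0.28365472 -0.14670202]
tip? (np.float64(330.3512848152072), np.float64(101.83163109503191))
tip? (np.float64(329.83867250051304), np.float64(107.83443253618651))
tip? (np.float64(329.4463175563076), np.float64(112.42899407325324))
```

View pics/c5.png

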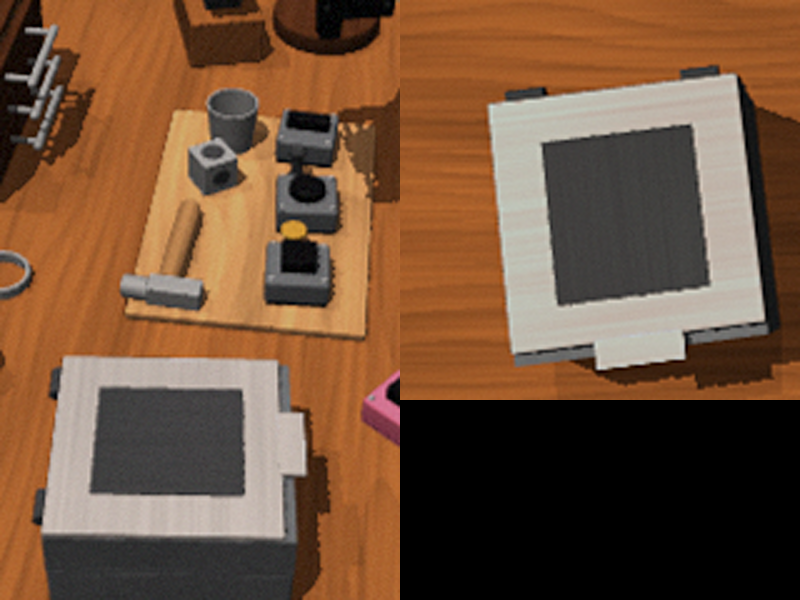

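Lid now shut flush in both views, bench items undisturbed. The fingertip is seen near (330,104), i.e. ~12 mm behind the TCP, matching the stop. The other caps (63 mm) and the cup (74 mm) stay clear of the palm (~87 mm at full press). Check the cap across both views.

```bash
python3 -c "
from h import *
print(tri((400.4,258.5),(323.2,164.8)))"
```

```text
(array([ 0.46280639, -0.22988023,  0.05275941]), np.float64(0.0024520004544841614))
```

Call:
apply_moves(deltas=[{"translation": [0.005, -0.012, -0.03], "turn": [0, 0, 0], "hand": 0}, {"translation": [0.002, -0.005, -0.045], "turn": [0, 0, 0], "hand": 0}, {"translation": [0, 0, -0.045], "turn": [0, 0, 0], "hand": 0}, {"translation": [0, 0, -0.03], "turn": [0, 0, 0], "hand": 0}, {"translation": [0, 0, 0], "turn": [0, 0, 0], "hand": 0}])

```text
time: 9.1
ee_pos: [0.4649, -0.2246, 0.1064]
eef_rot: [0.989, 0.146, 0.011, -0.006]
ft_force: [-0.6, -0.1, -0.7]
width: 0.0003
```

Call:
apply_moves(deltas=[{"translation": [-0.001, -0.003, -0.025], "turn": [0, 0, 0], "hand": 0}, {"translation": [0, 0, -0.015], "turn": [0, 0, 0], "hand": 0}, {"translation": [0, 0, 0], "turn": [0, 0, 0], "hand": 0}])

```text
time: 9.4
ee_pos: [0.4666, -0.2266, 0.0695]
eef_rot: [0.989, 0.147, 0.013, -0.005]
ft_force: [-0.6, -0.5, -0.3]
width: 0.0006
```

```bash
python3 - <<'E'
from h import *
s=cv2.cvtColor(camera("side"),cv2.COLOR_RGB2BGR)
a=cv2.resize(s[110:220,250:370],None,fx=5,fy=5,interpolation=cv2.INTER_CUBIC)
a=cv2.convertScaleAbs(a,alpha=1.8,beta=15)
cv2.imwrite("pics/c6.png",a);S=readout.read_state();print(S["ee_pos"],S["ft_force"])
print(proj("side",S["ee_pos"]+[0,0,.012]),proj("side",np.array([.464,-.227,.063])))
E
```

```text
[ 0.46708015 -0.22681712  0.07048964] [ 0.76297312  0.02047087 -0.11011059]
(np.float64(321.8519354371362), np.float64(157.14934378640936)) (np.float64(322.50565819936446), np.float64(162.58792820690377))
```

View pics/c6.png

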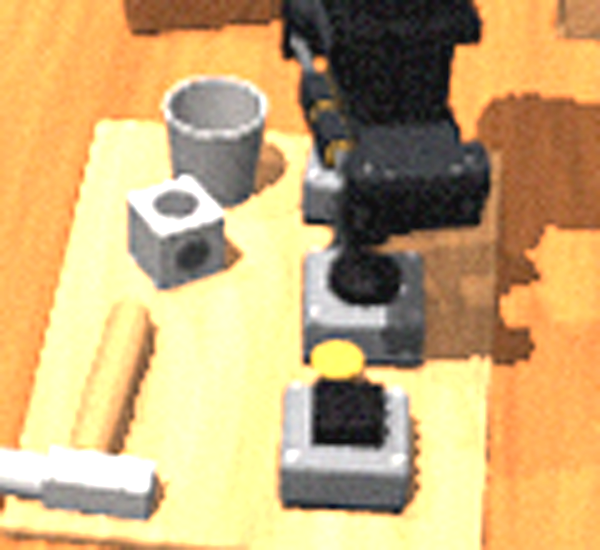

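Gripper end is just above the round cap (crop (365,275)), clear of neighbours. Descend in small steps.

Call:
apply_moves(deltas=[{"translation": [-0.003, 0, -0.008], "turn": [0, 0, 0], "hand": 0}, {"translation": [0, 0, -0.006], "turn": [0, 0, 0], "hand": 0}])

```text
time: 9.65
ee_pos: [0.4661, -0.2274, 0.0592]
eef_rot: [0.989, 0.148, 0.015, -0.003]
ft_force: [0.3, 0.7, 0.6]
width: 0.0002
```

Call:
apply_moves(deltas=[{"translation": [0, 0, -0.004], "turn": [0, 0, 0], "hand": 0}])

```text
time: 9.75
ee_pos: [0.4665, -0.2276, 0.0555]
eef_rot: [0.989, 0.148, 0.016, -0.003]
ft_force: [-0.6, -0.1, 0.4]
width: 0.0004
```

Call:
apply_moves(deltas=[{"translation": [0, 0, -0.003], "turn": [0, 0, 0], "hand": 0}])

```text
time: 9.85
ee_pos: [0.4666, -0.2276, 0.0524]
eef_rot: [0.989, 0.148, 0.016, -0.003]
ft_force: [0.2, 0.4, -0.5]
width: 0.0001
```

Call:
apply_moves(deltas=[{"translation": [0, 0, -0.003], "turn": [0, 0, 0], "hand": 0}])

```text
time: 9.95
ee_pos: [0.4667, -0.2276, 0.0493]
eef_rot: [0.989, 0.148, 0.016, -0.003]
ft_force: [-0.9, 0.5, 0.8]
width: 0.0002
```

Call:
apply_moves(deltas=[{"translation": [0, 0, -0.002], "turn": [0, 0, 0], "hand": 0}])

```text
time: 10.05
ee_pos: [0.4668, -0.2277, 0.0473]
eef_rot: [0.989, 0.147, 0.016, -0.003]
ft_force: [-1.6, 1.1, 1.9]
width: 0.0007
```

Call:
apply_moves(deltas=[{"translation": [0, 0, -0.002], "turn": [0, 0, 0], "hand": 0}])

```text
time: 10.15
ee_pos: [0.4668, -0.2276, 0.0452]
eef_rot: [0.989, 0.148, 0.016, -0.003]
ft_force: [-2.0, 0.4, 3.5]
width: 0.0008
```

Call:
apply_moves(deltas=[{"translation": [0, 0, -0.002], "turn": [0, 0, 0], "hand": 0}])

```text
time: 10.25
ee_pos: [0.4667, -0.2277, 0.0432]
eef_rot: [0.989, 0.147, 0.016, -0.003]
ft_force: [-1.6, 0.6, 3.8]
width: 0.0008
```

Call:
apply_moves(deltas=[{"translation": [0, 0, -0.001], "turn": [0, 0, 0], "hand": 0}])

```text
time: 10.35
ee_pos: [0.4668, -0.2277, 0.0422]
eef_rot: [0.989, 0.147, 0.016, -0.003]
ft_force: [-2.1, 1.2, 5.1]
width: 0.0003
```

Force climbs 1.9→5.1 N over 5 mm, as the spring should: about 8 mm of travel. Hold briefly, then release.

Call:
apply_moves(deltas=[{"translation": [0, 0, -0.0005], "turn": [0, 0, 0], "hand": 0}, {"translation": [0, 0, 0], "turn": [0, 0, 0], "hand": 0}])

```text
time: 10.55
ee_pos: [0.4668, -0.2277, 0.0418]
eef_rot: [0.989, 0.147, 0.016, -0.003]
ft_force: [-2.6, 0.2, 4.1]
width: 0.0002
```

Call:
apply_moves(deltas=[{"translation": [0, 0, 0.01], "turn": [0, 0, 0], "hand": 0}, {"translation": [0, 0, 0.02], "turn": [0, 0, 0], "hand": 0}, {"translation": [0, 0, 0.04], "turn": [0, 0, 0], "hand": 0}, {"translation": [0, 0, 0.048], "turn": [0, 0, 0], "hand": 0}, {"translation": [0, 0, 0.048], "turn": [0, 0, 0], "hand": 0}])

```text
time: 11.05
ee_pos: [0.4624, -0.2253, 0.2087]
eef_rot: [0.989, 0.148, 0.012, -0.007]
ft_force: [1.3, -2.4, -0.5]
width: 0.0005
```

Call:
apply_moves(deltas=[{"translation": [0, 0, 0.04], "turn": [0, 0, 0], "hand": 0}, {"translation": [-0.02, -0.045, 0], "turn": [0, 0, 0], "hand": 0}, {"translation": [-0.02, -0.045, 0], "turn": [0, 0, 0], "hand": 0}, {"translation": [-0.02, -0.045, 0], "turn": [0, 0, 0], "hand": 0}, {"translation": [-0.02, -0.045, 0], "turn": [0, 0, 0], "hand": 0}])

```text
time: 11.55
ee_pos: [0.3869, -0.4036, 0.2641]
eef_rot: [0.987, 0.156, 0.019, -0.001]
ft_force: [0.9, 0.4, 0.6]
width: 0.0005
```

```bash
python3 - <<'E'
from h import *
s=cv2.cvtColor(camera("side"),cv2.COLOR_RGB2BGR);t=cv2.cvtColor(camera("top"),cv2.COLOR_RGB2BGR)
im=np.zeros((420,800,3),np.uint8);im[:,:400]=cv2.resize(s[100:310,170:370],(400,420));im[:300,400:]=cv2.resize(t[80:305,200:500],(400,300))
cv2.imwrite("pics/c7.png",im)
m=(t.max(2)<38).astype(np.uint8)
n,l,st,ce=cv2.connectedComponentsWithStats(m[225:285,315:485])
for i in range(1,n):
    if st[i,4]>60:print(st[i],ce[i]+[315,225])
E
```

```text
[123  13   4  32  86] [439.11627907 254.27906977]
[140  17  11  25 249] [459.52208835 254.03614458]
[ 19  25  21  19 349] [344.00573066 259.1260745 ]
[ 76  24  20  20 312] [400.44230769 258.58333333]
```

View pics/c7.png

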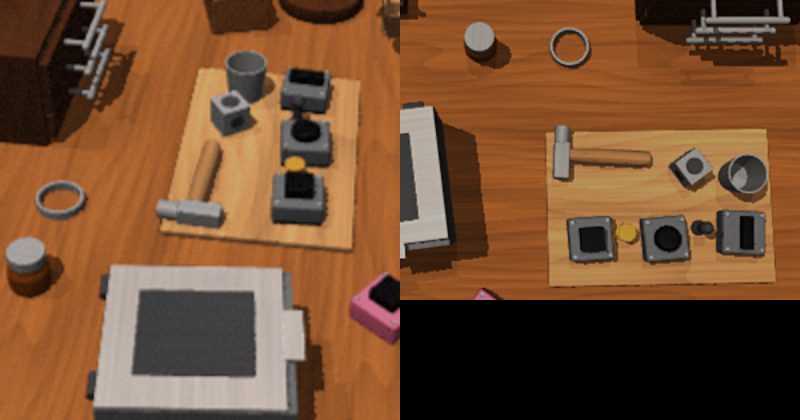

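Lid shut, caps up and unmoved to within 0.1 px, everything else in place, arm clear. Handing in.

```bash
python3 -c "
from bench import order
print(order.close_job())"
```

```text
the job is handed in; nothing more can be done
None
```

I shut the polisher lid, then pressed the round cap once and let it spring back up, and handed the job in at about 11.7 s. No verdict was reported.

- **Lid:** the first press, on the dark panel, left a sliver of gap at the front edge. I pressed again on the front rim until it hit a clear stop at 24 N, under the 40 N limit. Both cameras then showed the lid flush.
- **Round cap:** the force rose to about 4–5 N. That matches roughly 8 mm of the 10 mm travel. I held it briefly and released it.
- **Last pictures:** the lid is shut and the three caps look up and moved by less than 0.1 px. The cup, cube, hammer and other loose things look unmoved, and the arm is clear.

**Checks that disagreed:**
- **Fingertips:** with the gripper closed, they made contact about 26 mm higher up the tool than the figure given. The lid stop, the cap contact and the pictures all agreed on this, so I went by touch.
- **Cap height:** triangulating from two views gave 53 mm instead of 63 mm, from rough pixel picking. Its sideways position agreed within about 3 mm.
- **Force noise:** the reading wanders by 1 to 2 N, so the cap travel is inferred from force and tool height, not measured directly.

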